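Index the carving turntable and set its brake

TASK

With one fingertip, push on the turntable's arms to turn the carving stand until its red arm points squarely at the green-capped post, and leave it at rest there; then push the yellow-ended brake lever away from the robot, round until it is fully home against its stop, to lock it. Push gently: do not pinch or grip the arms or the lever, do not touch the wooden mushroom on the turntable, and leave the tools and other things lying around where they are.

Things in the scene. Friction and masses are not known exactly. Their poses are not given: they have to be found in the camera images.
- turntable: Aluminium disc, radius 78 mm, turning freely either way on a vertical axis; stays where left (friction 0.25 N m, 2 to 3 N at an arm). Four arms at right angles, one red (the pointer), three steel, reach 145 mm from the axis: bars 14 mm wide, 40 to 56 mm above the table, 22 mm gap to the board below. Origin: on the axis at table height; x along the red arm, z up. Starts with red away from the robot, +-50 deg.
- pointer_tip (a point): Middle of the outer end of the red arm, 145 mm from the axis, 48 mm above the table.
- green_post: Fixed upright post with a green cap, 24 mm across, 50 mm tall, on the stand's board, 160 to 175 mm from the turntable's axis, left or right of the turntable, just outside the arms' circle. The line of the red arm must pass within 8 mm of its centre. Origin: centre of its foot, 18 mm above the table.
- blue_post: The same post with a blue cap, on the turntable's other side: not the target. Origin: centre of its foot.
- brake (a joint): Brake lever on a vertical pivot, right of the turntable at the stand's robot side; rad. 0 = released (points right, away from the turntable); grows counter-clockwise from above (free end moves away from the robot); 1.2 = at its stop. Starts at 0 to 0.3, home above 1.05, stays where left (friction 0.12 N m). It does not really block the turntable.
- brake_pivot (a point): Centre of the brake lever's pivot (round steel hub, radius 16 mm), 48 mm above the table.
- brake_tip (a point): Middle of the free end of the brake lever, 90 mm from the pivot. The lever is a black bar with a yellow end, 14 mm wide, 16 mm tall, 40 to 56 mm above the table; 22 mm of free space below it.
- stand: Fixed plywood board, 360 by 550 mm, 18 mm thick, that carries turntable, posts and brake. Origin: on the turntable's axis, at table height. Board from -165 to 195 mm in its x (away from the robot) and -350 to 200 mm in its y (left).
- carving: Loose wooden mushroom, 95 mm tall, cap 70 mm across, 120 g, standing upright between four short brass pins at the middle of the turntable disc and turning with it (its top 150 mm above the table). Not to be touched. Origin: centre of its foot.
- chisel_wide: Loose chisel with a wooden handle, 260 mm long, 25 mm thick, lying on the table left of the stand. Origin: under the middle, x axis towards the blade.
- chisel_narrow: Loose chisel like it, 240 mm long, lying left of the stand. Origin as above.
- mallet: Round wooden mallet standing on its head on the table, right of the stand, 86 mm across, 212 mm tall. Origin: centre of its underside.
- oil_bottle: Amber bottle, 56 mm across, 90 mm tall, on the table right of the stand, nearer the robot than the mallet. Origin: centre of its underside.
- palm_gouge: Short gouge with a pear-shaped wooden handle, 95 mm long, 25 mm thick, lying on the board's far left corner. Origin: on the board below it; handle towards its x.
- honing_block: Wooden block with a black rubber face, 70 by 35 by 20 mm, lying on the board's far right corner. Origin: centre of its underside.
- offcut: Wood offcut, 50 by 28 by 18 mm, lying on the board's near left corner. Origin: centre of its underside.

How it is judged:
On the way, in this order (a step that is already met when the one before it is completed fails the run):
1. the red arm points squarely at the green-capped post and is at rest, the brake still released (y of green_post in the frame of turntable between -0.008 and 0.008 m and x of green_post in the frame of turntable above 0.1 m and angular speed of turntable below 0.05 rad/s and value of joint brake below 0.5 rad), for 0.3 s.
2. the brake lever is home, the red arm still at the green-capped post (value of joint brake above 1.05 rad and y of green_post in the frame of turntable between -0.008 and 0.008 m and x of green_post in the frame of turntable above 0.1 m), for 0.2 s.
At the end, for the whole second after the job is handed in: The line of the red arm passes within 8 mm of the green post's centre on the red arm's side, the turntable is at rest, the brake lever stands above 1.05 rad (stop at 1.2), and the wooden mushroom still stands upright within 15 mm of the turntable's axis (all of step 2 and angular speed of turntable below 0.05 rad/s and angle between carving's own z axis and vertical below 0.15 rad and horizontal distance between carving and turntable below 0.015 m); the robot touches nothing.
It fails at once if the wooden mushroom is touched, lifted or knocked over (contact force between any of the arm, the fingers and carving above 1 N or z of carving in the frame of turntable above 0.067 m or angle between carving's own z axis and vertical above 0.3 rad).
It fails at once if a turntable arm is pinched between the fingers (contact force between the fingers and turntable above 0.5 N and z of the grasp point in the frame of turntable below 0.062 m and (x of the grasp point in the frame of turntable between -0.008 and 0.008 m or y of the grasp point in the frame of turntable between -0.008 and 0.008 m)).
It fails at once if the brake lever is pinched between the fingers (contact force between the fingers and brake above 0.5 N and z of the grasp point in the frame of brake_tip below 0.014 m and y of the grasp point in the frame of brake_tip between -0.008 and 0.008 m).
It fails at once if a turntable arm or the brake lever is shoved with more than 40 N (contact force between the fingers and turntable above 40 N or contact force between the fingers and brake above 40 N).
It fails at once if a tool or other loose thing is moved more than 20 mm (distance of any of chisel_wide, chisel_narrow, mallet, oil_bottle, palm_gouge, honing_block, offcut from where it was at the start of the episode above 0.02 m).
It also fails if it takes over 72 s, if anything falls off the work surface, if the arm or the gripper's body presses on something with over 40 N, if the wrist force passes 120 N, or if a joint passes its speed limit or range.

ROBOT

A 7-joint arm with a two-finger parallel gripper is mounted at the origin on the work surface. World frame = base frame: x ahead of the robot, y to its left, z up, the work surface at z = 0. Lengths are in m, angles in rad, forces in N, time in s.
With the tool pointing down it reaches from about 0.425 to 0.875 m from the base axis. Payload 8.4 kg.
Tool frame: the origin (TCP) lies on the centre line of the jaws, within the pads' length; the fingertips stand 22 mm ahead of it and the grasp point (between the pads) lies 3 mm ahead of it; x points along the fingers, y is the direction in which the jaws open and shut, and the axes are right-handed (so a half turn about x gives the same grasp; the last joint's range is limited). The gripper opens to 87 mm and grips with 3 to 60 N. Pads are 19 mm wide; open, the fingers measure 117 mm over their backs; the gripper's body (75 mm by 190 mm) begins 51 mm behind the grasp point.
Start: joints at [-1.35, 0.333, 0.04, 1.465, -0.013, 1.343, -0.059], TCP at [0.204, 0.617, 0.245] pointing down, gripper open.
Joint ranges: [-2.58, 2.58], [-0.38, 2.09], [-1.3, 1.39], [0.25, 2.4], [-1.5, 4.64], [0.08, 2.09], [-2.65, 2.65]. Speed limits (rad/s): [2.22, 2.22, 2.79, 2.79, 3.14, 3.14, 3.14].

INTERFACE

Orientations are given as a rotation vector (axis times angle).
In Python, from plant import arm, camera, workorder gives the robot as it stands.
- The arm moves only by the tool arm_command, never from a script. Its argument "increments" is a list of rows, each an object of numbers: "x", "y", "z": the shift along the tool's x, y, z in cm; "wx", "wy", "wz": the turn, a rotation vector about the tool's x, y, z in degrees. A call has 1 to 12 rows; each row shifts and turns the commanded pose from where the row before left it, along the tool's axes as they then stand; what a row does not reach is not made up. A row lasts 1/10 s, in which the tool goes at most 50 mm and 8.59 degrees, less where a joint would pass 70% of its speed; a pose out of reach is approached as far as the arm can. A call with a gripper value outside its range is refused whole. "jaw" is the finger opening in cm, from 0 to 8.7, set as the call begins (left out, the last holds). The fingers move at their own pace and stop on an object; "squeeze" is the grip in N (left out, the last holds). Time passes only in rows, so rows that do not move let the fingers close. It gives the time, the measured TCP pose, the force and the opening at its end, in the units of the state.
- arm.state(): the state, without advancing time (a new reading comes with each control period).
- camera(name): name is "side" or "top"; returns a dict with "pixels" (480x640x3 uint8, red, green, blue), "range_z" (480x640 float32, m along the optical axis (not along the pixel's ray), 0 where there is no reading), "camera_matrix" (3x3 intrinsics, pixels), "R" (3x3) and "t" (3): a world point X has camera coordinates R X + t. Camera axes: x right, y down, z forward; pixel columns grow to the right and rows downward; lengths in m; the calibration is good to about 2 mm. A picture is of the moment at which its call begins.
- workorder.close_job(): hands the job in, once; it reports no verdict.
The state is a dict: "t": time; "q": joint angles; "joint_vel": joint speeds; "joint_efforts": joint torques, N m; "ee_pos": TCP position; "tcp_rot": TCP orientation; "wrist_force": force on the tool from outside, world axes, zero at the start; "moment": the same for the moment, N m; "finger_gap": finger opening in m.
Only numpy, scipy, OpenCV 4.12 (cv2) and the standard library are available. Lean on these libraries where they do the work, as an engineer would, in place of code of your own. Each camera call takes 0.05 s, during which the arm holds its last target.

## Working session

There is one attempt and no reset: what is moved stays moved. The work goes in short steps, Python scripts to look and compute and a tool call to move; the robot and the scene stay as the last step left them, time stands still between calls to the robot, and variables do not carry over. Pictures are saved under pics/ and viewed, and the job is handed in when it is done.

Besides the shell and the picture viewer there is one more tool, called after "Request:" as a command line: name --argument value ..., lists and objects as JSON in quotes. arm_command: Moves the arm, as the interface text tells. Its arguments: {"type":"object","properties":{"increments":{"type":"array","items":{"type":"object","properties":{"x":{"type":"number"},"y":{"type":"number"},"z":{"type":"number"},"wx":{"type":"number"},"wy":{"type":"number"},"wz":{"type":"number"}}}},"jaw":{"type":"number"},"squeeze":{"type":"number"}},"required":["increments"]}

```bash
mkdir -p pics; ls; python3 - <<'E'
from plant import arm,camera,workorder
import cv2,numpy as np
s=arm.state();print(s)
for n in ['top','side']:
    c=camera(n);cv2.imwrite(f'pics/{n}0.png',c['pixels'][:,:,::-1]);np.savez(f'{n}0.npz',**{k:c[k] for k in ['pixels','range_z','camera_matrix','R','t']})
    print(n,c['camera_matrix'],c['R'],c['t'],-c['R'].T@c['t'])
E
```

```text
pics
{'t': 0.0, 'q': array([-1.35021779,  0.33388345,  0.03990047,  1.46630328, -0.01344538,
        1.34330888, -0.05852068]), 'joint_vel': array([-7.45381544e-05,  5.99117744e-04,  4.88016791e-04, -4.57708355e-04,
       -1.06096954e-04, -4.57098796e-04,  9.93374836e-04]), 'joint_efforts': array([ 6.59044163e-04, -6.56340408e+01,  1.33557558e+00, -4.03794622e+01,
       -5.97562571e-02,  4.47341474e-02,  1.62617830e-04]), 'ee_pos': array([0.20421722, 0.61660891, 0.24366169]), 'tcp_rot': array([ 0.24974264,  1.55636812, -0.2523058 ]), 'wrist_force': array([-0.31631138,  0.65510611, -0.78421738]), 'moment': array([ 0.06959518, -0.03495221, -0.00424251]), 'finger_gap': 0.08695776789147222}
top [[446.96811964   0.         321.50693613]
 [  0.         446.96811964 239.38146357]
 [  0.           0.           1.        ]] [[ 0.00599223 -0.99997236 -0.00440222]
 [-0.99131667 -0.00536195 -0.13138686]
 [ 0.13135962  0.0051513  -0.9913214 ]] [0.00857568 0.56508887 1.10036361] [0.41558728 0.00593713 1.165097  ]
side [[492.41864876   0.         324.93033524]
 [  0.         492.41864876 235.72430716]
 [  0.           0.           1.        ]] [[-0.97218801 -0.23326923  0.02087925]
 [-0.17469208  0.66289248 -0.72804961]
 [ 0.15599087 -0.71144854 -0.6852064 ]] [0.57771435 0.14302471 1.21602829] [0.39694293 0.90509453 0.92529722]
```

View pics/top0.png

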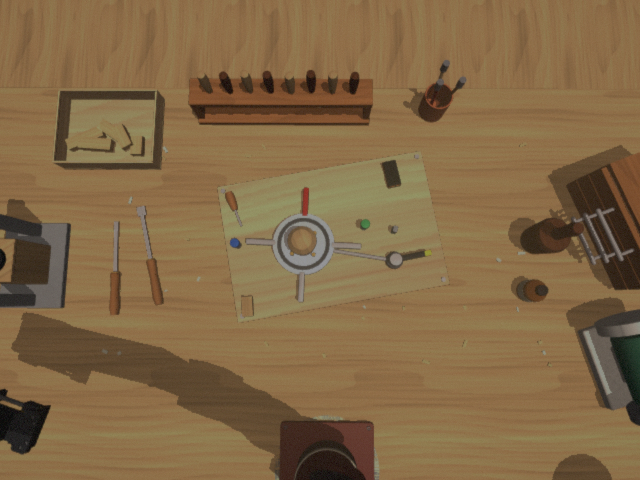

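View pics/side0.png

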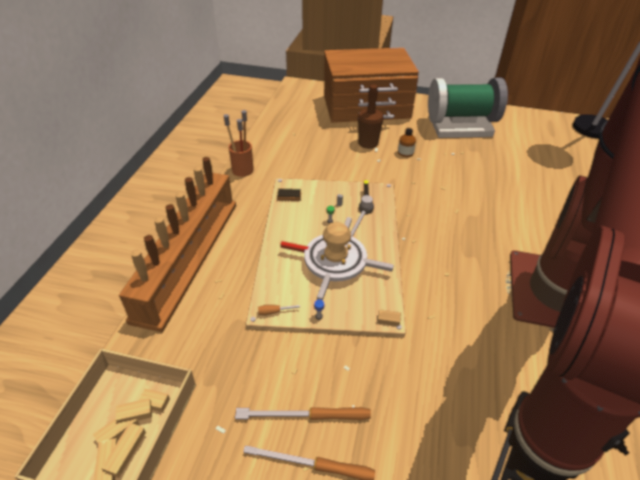

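Top view: the red arm (306,200) points away. The green post (365,224) is on the right and the blue one (235,243) on the left. The brake hub is at (395,260) with its yellow tip at (428,253). I'll measure these next.

```bash
cat > h.py <<'E'
import numpy as np,cv2
from scipy import ndimage
def ray(c,u,v,z):
    K,R,t=c['camera_matrix'],c['R'],c['t']
    d=R.T@np.linalg.inv(K)@np.array([u,v,1.]);o=-R.T@t
    return o+d*(z-o[2])/d[2]
def rayd(c,u,v):
    K,R,t=c['camera_matrix'],c['R'],c['t']
    d=R.T@np.linalg.inv(K)@np.array([u,v,1.]);return -R.T@t,d/np.linalg.norm(d)
def tri(ca,pa,cb,pb):
    o1,d1=rayd(ca,*pa);o2,d2=rayd(cb,*pb)
    s=np.linalg.lstsq(np.c_[d1,-d2],o2-o1,rcond=None)[0]
    a=o1+s[0]*d1;b=o2+s[1]*d2
    return (a+b)/2,np.linalg.norm(a-b)
def pts(c):
    z=c['range_z'].astype(float);K=c['camera_matrix'];v,u=np.indices(z.shape)
    P=np.stack([(u-K[0,2])*z/K[0,0],(v-K[1,2])*z/K[1,1],z],-1)
    W=(P-c['t'])@c['R'];W[z==0]=np.nan;return W
def masks(c):
    h=cv2.cvtColor(c['pixels'],cv2.COLOR_RGB2HSV).astype(int);H,S,V=h[...,0],h[...,1],h[...,2]
    return dict(red=((H<5)|(H>174))&(S>170)&(V>90),green=(H>50)&(H<85)&(S>130)&(V>60),blue=(H>108)&(H<128)&(S>130)&(V>60),yellow=(H>24)&(H<34)&(S>190)&(V>110))
E
python3 - <<'E'
from h import *
for n in ['top','side']:
    c=dict(np.load(n+'0.npz'));W=pts(c)
    for k,m in masks(c).items():
        l,N=ndimage.label(m)
        for i in range(1,N+1):
            q=l==i
            if q.sum()<6: continue
            v,u=np.nonzero(q)
            print(n,k,q.sum(),u.mean().round(1),v.mean().round(1),u.min(),u.max(),v.min(),v.max(),np.nanmedian(W[q],0).round(4))
    im=c['pixels'][:,:,::-1]
    cr=im[140:330,200:460] if n=='top' else im[170:340,230:420]
    cv2.imwrite(f'pics/{n}crop.png',cv2.resize(cr,None,fx=3,fy=3,interpolation=2))
E
```

```text
top red 92 305.1 200.3 303 307 188 214 [0.6625 0.0541 0.0553]
top blue 38 234.3 242.2 231 238 239 245 [0.5534 0.2279 0.068 ]
side red 63 293.8 245.9 282 306 243 249 [0.6605 0.0605 0.0575]
side green 19 330.1 208.6 328 332 207 210 [ 0.603  -0.0895  0.0701]
side blue 48 319.0 303.8 316 322 300 307 [0.5532 0.234  0.0697]
side yellow 6 365.5 182.0 365 366 181 183 [ 0.5333 -0.2445  0.0585]
```

View pics/topcrop.png

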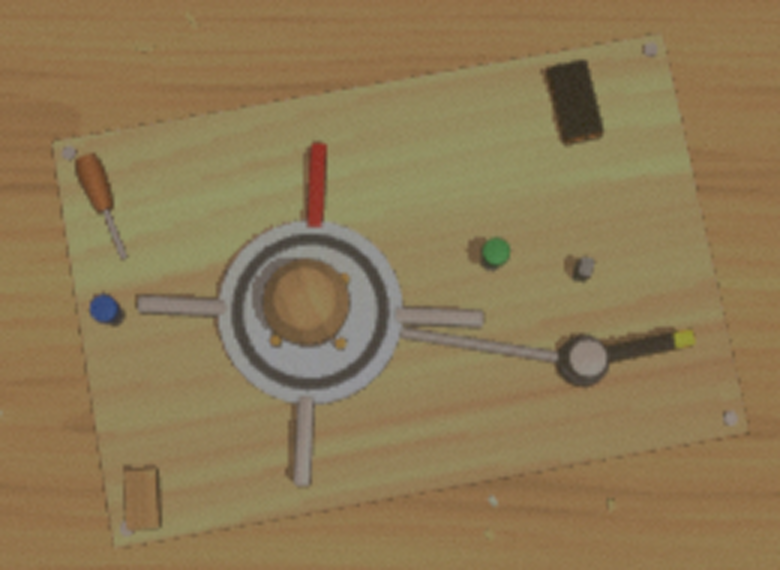

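View pics/sidecrop.png

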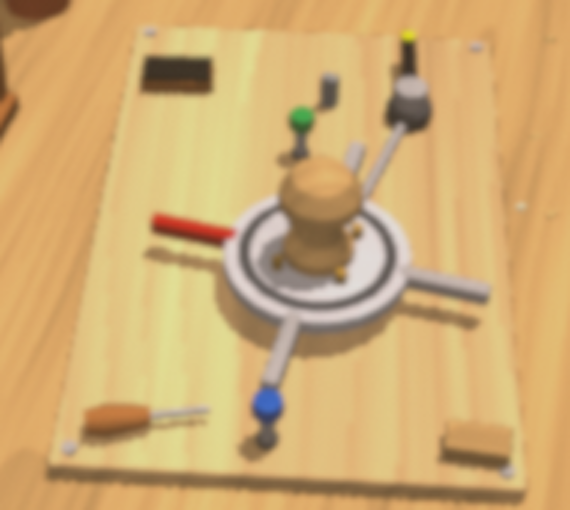

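```bash
python3 - <<'E'
from h import *
T=dict(np.load('top0.npz'));S=dict(np.load('side0.npz'))
def p(c,u,v,z):return ray(c,200+(u-1)/3,140+(v-1)/3,z)
tips={k:p(T,*uv,.056) for k,uv in dict(red=(318.5,143),near=(302,486),left=(138,303.5),right=(483,318.5)).items()}
for k in tips:print(k,tips[k].round(4))
ax=np.mean(list(tips.values()),0)
print('axis',ax, {k:(np.linalg.norm((v-ax)[:2]).round(4),np.degrees(np.arctan2(*(v-ax)[1::-1])).round(1)) for k,v in tips.items()})
m=masks(T)
h=cv2.cvtColor(T['pixels'],cv2.COLOR_RGB2HSV).astype(int)
sub=h[210:240,350:380];print(sub[10:20,10:20,0],sub[10:20,10:20,1])
def cen(mask):
    v,u=np.nonzero(mask);return (u.min()+u.max())/2,(v.min()+v.max())/2,u.mean(),v.mean()
H,Sx,V=h[...,0],h[...,1],h[...,2]
gm=(H>40)&(H<90)&(Sx>110);l,N=ndimage.label(gm);i=l[224,365];gm=l==i
print('green px',gm.sum(),cen(gm))
u,v=cen(gm)[2:]
gt=ray(T,u,v,.068);print('green top-view',gt)
v2,u2=np.nonzero(masks(S)['green']);print('side',ray(S,u2.mean(),v2.mean(),.068), tri(T,(u,v),S,(u2.mean(),v2.mean())))
vb,ub=np.nonzero(masks(T)['blue']);vb2,ub2=np.nonzero(masks(S)['blue']);print('blue',ray(T,ub.mean(),vb.mean(),.066),tri(T,(ub.mean(),vb.mean()),S,(ub2.mean(),vb2.mean())))
d=gt-ax;print('green rel',np.linalg.norm(d[:2]),np.degrees(np.arctan2(d[1],d[0])))
hub=p(T,589,357,.060);tip=p(T,693,338,.056);print('hub',hub,'tip',tip,np.linalg.norm((tip-hub)[:2]),np.degrees(np.arctan2(*(tip-hub)[1::-1])))
print('peg',p(T,586,265,.05))
cor=[p(T,*q,.018) for q in [(53,141),(661,34),(748,432),(116,546)]];print(np.round(cor,4))
e=cor[1]-cor[0];print('board yaw',np.degrees(np.arctan2(-e[0],e[1]))%360)
W=pts(T)
for q in [(589,357),(318,170),(302,460),(160,303),(460,318)]:
    print(q,W[140+(q[1]-1)//3,200+(q[0]-1)//3].round(4))
v2,u2=np.nonzero(masks(S)['yellow']);print('yellow side',ray(S,u2.mean(),v2.mean(),.056))
# triangulate red tip: side crop end 
print(tri(T,(200+317.5/3,140+142/3),S,(230+152/3,170+215/3)))
E
```

```text
red [0.6958 0.0524 0.056 ]
near [0.4078 0.0628 0.056 ]
left [0.5579 0.2016 0.056 ]
right [ 0.5468 -0.0862  0.056 ]
axis [0.55208769 0.0576402  0.056     ] {'red': (np.float64(0.1438), np.float64(-2.1)), 'near': (np.float64(0.1444), np.float64(177.9)), 'left': (np.float64(0.1441), np.float64(87.7)), 'right': (np.float64(0.1439), np.float64(-92.1))}
[[17 20 41 52 56 57 55 52 38 23]
 [19 38 54 58 57 58 57 58 54 40]
 [24 51 58 57 58 58 58 58 58 50]
 [28 55 57 58 58 57 58 58 59 53]
 [27 54 57 58 58 59 59 57 58 51]
 [24 49 58 58 59 59 58 58 57 49]
 [18 40 56 58 59 59 58 57 54 32]
 [19 28 46 54 59 58 57 51 38 25]
 [22 22 30 38 45 48 38 31 24 23]
 [23 23 20 23 25 25 23 22 21 22]] [[105 105  95 107 112 111 111 109 101  94]
 [106 103 112 108 118 107 113 114 115  96]
 [100 110 111 112 111 111 113 109 107 106]
 [ 83 104 115 113 112 112 110 110 110 116]
 [ 86 112 111 109 115 109 104 109 109 108]
 [ 90 106 110 111 107 104 113 108 109 105]
 [ 94  86 114 108 105 107 102 106 107  83]
 [ 90  65  89 106 106 102 107 102  91  91]
 [ 97  77  59  84  88  92  93  87  94  94]
 [ 97  87  69  60  60  77  90  9
[... 379 characters left out ...]
49081]), np.float64(0.0010458066253267782))
green rel 0.04167291966455216 -77.99584569947454
hub [ 0.51481462 -0.17320732  0.06      ] tip [ 0.53148148 -0.26039206  0.056     ] 0.08876353090916003 -79.17750348303568
peg [ 0.59332107 -0.17354016  0.05      ]
[[ 0.7061  0.287   0.018 ]
 [ 0.8058 -0.2483  0.018 ]
 [ 0.4553 -0.3142  0.018 ]
 [ 0.3565  0.221   0.018 ]]
board yaw 190.54918102367535
(589, 357) [ 0.5168 -0.1737  0.0569]
(318, 170) [0.6737 0.0543 0.0544]
(302, 460) [0.429  0.0641 0.053 ]
(160, 303) [0.56   0.1832 0.0563]
(460, 318) [ 0.5494 -0.0674  0.0516]
yellow side [ 0.53359048 -0.25049386  0.056     ]
(array([0.69714735, 0.05248449, 0.05576947]), np.float64(0.00243635263408218))
```

```bash
cat >> h.py <<'E'
def greentop(c):
    h=cv2.cvtColor(c['pixels'],cv2.COLOR_RGB2HSV).astype(int)
    m=(h[...,0]>46)&(h[...,0]<70)&(h[...,1]>85);m[:212]=0;m[236:]=0;m[:,:353]=0;m[:,378:]=0
    l,n=ndimage.label(m);
    if n==0:return None
    i=np.argmax(np.bincount(l.ravel())[1:])+1
    v,u=np.nonzero(l==i);return u.mean(),v.mean(),len(u),(u.min()+u.max())/2,(v.min()+v.max())/2
E
python3 - <<'E'
from h import *
T=dict(np.load('top0.npz'));S=dict(np.load('side0.npz'))
g=greentop(T);print(g,ray(T,*g[:2],.066),ray(T,*g[:2],.068),tri(T,g[:2],S,(330.1,208.6)))
G=ray(T,*g[:2],.067)[:2];A=np.array([.5521,.0576]);d=G-A;print(np.linalg.norm(d),np.degrees(np.arctan2(d[1],d[0])))
from scipy.spatial.transform import Rotation as R
from plant import arm
print(R.from_rotvec(arm.state()['tcp_rot']).as_matrix().round(3))
E
```

```text
(np.float64(365.0), np.float64(223.5737704918033), 61, np.float64(365.0), np.float64(224.0)) [ 0.60153696 -0.09646     0.066     ] [ 0.60119859 -0.09627367  0.068     ] (array([ 0.60310292, -0.09654536,  0.06438321]), np.float64(0.0025542484333136))
0.16165735438122733 -72.2558717628518
[[-0.     0.314  0.949]
 [-0.001  0.949 -0.314]
 [-1.    -0.001  0.   ]]
```

Request:
arm_command --increments '[{"y":-0.7,"z":1.3},{"y":-1.4,"z":2.6},{"y":-1.4,"z":2.6},{"y":-1.4,"z":2.6},{"y":-1.4,"z":2.6},{"y":-1.4,"z":2.6},{"y":-1.4,"z":2.6},{"y":-1.4,"z":2.6},{"y":-1.4,"z":2.6},{"y":-1.4,"z":2.6},{"y":-1.4,"z":2.6},{"y":-1.4,"z":2.6}]' --jaw 0 --squeeze 5

```text
validation failed for argument at $.in...
```

Request:
arm_command --increments '[{"y":-1.4,"z":2.6},{"y":-1.4,"z":2.6},{"y":-1.4,"z":2.6},{"y":-1.4,"z":2.6},{"y":-1.4,"z":2.6},{"y":-1.4,"z":2.6},{"y":-1.4,"z":2.6},{"y":-1.4,"z":2.6},{"y":-1.4,"z":2.6},{"y":-1.4,"z":2.6},{"y":-1.4,"z":2.6},{"y":-0.7,"z":1.3}]'

```text
validation failed for argument at $.in...
```

Request:
arm_command --increments '[{"wx":-4},{"wx":-4},{"wx":-4},{"wx":-4.3},{}]'

```text
validation failed for argument at $.in...
```

Request:
arm_command --increments '[{"x":0,"y":-0.7,"z":1.3,"wx":0,"wy":0,"wz":0}]' --jaw 0 --squeeze 5

```text
t: 0.2
ee_pos: [0.2126, 0.6068, 0.2437]
tcp_rot: [0.248, 1.558, -0.249]
wrist_force: [-0.9, -0.4, 0.9]
finger_gap: 0.0837
```

Request:
arm_command --increments '[{"x":0,"y":-1.4,"z":2.6,"wx":0,"wy":0,"wz":0},{"x":0,"y":-1.4,"z":2.6,"wx":0,"wy":0,"wz":0},{"x":0,"y":-1.4,"z":2.6,"wx":0,"wy":0,"wz":0},{"x":0,"y":-1.4,"z":2.6,"wx":0,"wy":0,"wz":0},{"x":0,"y":-1.4,"z":2.6,"wx":0,"wy":0,"wz":0},{"x":0,"y":-1.4,"z":2.6,"wx":0,"wy":0,"wz":0},{"x":0,"y":-1.4,"z":2.6,"wx":0,"wy":0,"wz":0},{"x":0,"y":-1.4,"z":2.6,"wx":0,"wy":0,"wz":0},{"x":0,"y":-1.4,"z":2.6,"wx":0,"wy":0,"wz":0},{"x":0,"y":-1.4,"z":2.6,"wx":0,"wy":0,"wz":0},{"x":0,"y":-1.4,"z":2.6,"wx":0,"wy":0,"wz":0},{"x":0,"y":-1.4,"z":2.6,"wx":0,"wy":0,"wz":0}]'

```text
t: 1.4
ee_pos: [0.4589, 0.3464, 0.2445]
tcp_rot: [0.251, 1.556, -0.252]
wrist_force: [0.5, 0.4, -0.1]
finger_gap: 0.0009
```

Request:
arm_command --increments '[{"x":0,"y":-1.4,"z":2.6,"wx":0,"wy":0,"wz":0},{"x":0,"y":-1.4,"z":2.6,"wx":0,"wy":0,"wz":0},{"x":0,"y":-1.4,"z":2.6,"wx":0,"wy":0,"wz":0},{"x":0,"y":-1.4,"z":2.6,"wx":0,"wy":0,"wz":0},{"x":0,"y":-1.4,"z":2.6,"wx":0,"wy":0,"wz":0},{"x":0,"y":-1.4,"z":2.6,"wx":0,"wy":0,"wz":0},{"x":0,"y":-1.4,"z":2.6,"wx":0,"wy":0,"wz":0},{"x":0,"y":-1.4,"z":2.6,"wx":0,"wy":0,"wz":0},{"x":0,"y":-1.4,"z":2.6,"wx":0,"wy":0,"wz":0},{"x":0,"y":-1.4,"z":2.6,"wx":0,"wy":0,"wz":0},{"x":0,"y":-0.8,"z":1.4,"wx":0,"wy":0,"wz":0},{"x":0,"y":-0.4,"z":0.7,"wx":0,"wy":0,"wz":0}]'

```text
t: 2.6
ee_pos: [0.6773, 0.1136, 0.2443]
tcp_rot: [0.252, 1.556, -0.254]
wrist_force: [-0.3, -0.2, 0.5]
finger_gap: 0.0004
```

Request:
arm_command --increments '[{"x":0,"y":0,"z":0,"wx":-4,"wy":0,"wz":0},{"x":0,"y":0,"z":0,"wx":-4,"wy":0,"wz":0},{"x":0,"y":0,"z":0,"wx":-4,"wy":0,"wz":0},{"x":0,"y":0,"z":0,"wx":-4.3,"wy":0,"wz":0},{"x":0,"y":0,"z":0,"wx":0,"wy":0,"wz":0}]'

```text
t: 3.1
ee_pos: [0.6762, 0.1171, 0.2446]
tcp_rot: [0.026, 1.571, -0.025]
wrist_force: [0.4, 0.0, -0.5]
finger_gap: 0.0003
```

```bash
cat >> h.py <<'E'
A=np.array([.5521,.0576])
def show():
    from plant import arm
    from scipy.spatial.transform import Rotation as R
    s=arm.state();M=R.from_rotvec(s['tcp_rot']).as_matrix();p=s['ee_pos']
    z=M[:2,2];y=M[:2,1];print('t',s['t'],'p',p.round(4),'phi',np.degrees(np.arctan2(z[1],z[0])).round(2),'F',s['wrist_force'].round(2),'gap',round(s['finger_gap'],4),'q',s['q'].round(2))
    d=p[:2]-A;print('turntable rel: tool z',(d@z).round(4),'tool y',(d@y).round(4),'tilt',M[2,0].round(4))
    return p,M
E
python3 -c "
from h import *
show()"
```

```text
t 3.1 p [0.6762 0.1171 0.2446] phi -1.88 F [ 0.42  0.04 -0.48] gap 0.0003 q [-0.5   0.42  0.36  1.38 -0.15  1.37  1.41]
turntable rel: tool z 0.1221 tool y 0.0635 tilt -1.0
```

Request:
arm_command --increments '[{"x":0.8,"y":0,"z":0.3,"wx":0,"wy":0,"wz":0},{"x":1.7,"y":0,"z":0.3,"wx":0,"wy":0,"wz":0},{"x":1.8,"y":0,"z":0,"wx":0,"wy":0,"wz":0},{"x":1.8,"y":0,"z":0,"wx":0,"wy":0,"wz":0},{"x":1.8,"y":0,"z":0,"wx":0,"wy":0,"wz":0},{"x":1.8,"y":0,"z":0,"wx":0,"wy":0,"wz":0},{"x":1.8,"y":0,"z":0,"wx":0,"wy":0,"wz":0},{"x":1.8,"y":0,"z":0,"wx":0,"wy":0,"wz":0},{"x":1.8,"y":0,"z":0,"wx":0,"wy":0,"wz":0},{"x":1.8,"y":0,"z":0,"wx":0,"wy":0,"wz":0},{"x":1.3,"y":0,"z":0,"wx":0,"wy":0,"wz":0},{"x":0.6,"y":0,"z":0,"wx":0,"wy":0,"wz":0}]'

```text
t: 4.3
ee_pos: [0.6816, 0.1157, 0.054]
tcp_rot: [0.028, 1.574, -0.029]
wrist_force: [0.5, -0.3, 0.2]
finger_gap: 0.0001
```

```bash
python3 -c "
from h import *
show()
from plant import camera
c=camera('side');cv2.imwrite('pics/s1.png',cv2.resize(c['pixels'][150:350,220:430,::-1],None,fx=3,fy=3))"
```

```text
t 4.3 p [0.6816 0.1157 0.054 ] phi -2.06 F [ 0.45 -0.27  0.22] gap 0.0001 q [-0.47  0.58  0.33  1.56 -0.2   1.04  1.45]
turntable rel: tool z 0.1273 tool y 0.0627 tilt -1.0
```

View pics/s1.png

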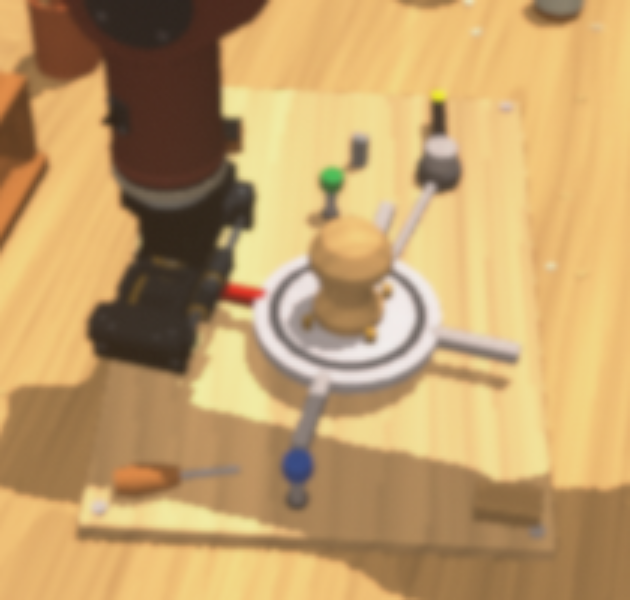

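The gripper stands on the left of the red arm, well clear of the mushroom. Next I'll close in until it touches.

Request:
arm_command --increments '[{"x":0,"y":-0.7,"z":0,"wx":0,"wy":0,"wz":0},{"x":0,"y":-0.9,"z":0,"wx":0,"wy":0,"wz":0},{"x":0,"y":-0.8,"z":0,"wx":0,"wy":0,"wz":0},{"x":0,"y":-0.5,"z":0,"wx":0,"wy":0,"wz":0},{"x":0,"y":-0.3,"z":0,"wx":0,"wy":0,"wz":0},{"x":0,"y":-0.3,"z":0,"wx":0,"wy":0,"wz":0},{"x":0,"y":-0.3,"z":0,"wx":0,"wy":0,"wz":0},{"x":0,"y":-0.3,"z":0,"wx":0,"wy":0,"wz":0}]'

```text
t: 5.15
ee_pos: [0.6813, 0.075, 0.0565]
tcp_rot: [0.028, 1.571, -0.027]
wrist_force: [-0.6, 0.8, -0.2]
finger_gap: 0.0001
```

```bash
python3 -c "
from h import *
show()"
```

```text
t 5.15 p [0.6813 0.075  0.0565] phi -2.0 F [-0.57  0.8  -0.22] gap 0.0001 q [-0.42  0.57  0.33  1.57 -0.21  1.04  1.51]
turntable rel: tool z 0.1285 tool y 0.0219 tilt -1.0
```

Request:
arm_command --increments '[{"x":0,"y":-0.17,"z":0.02,"wx":0.7,"wy":0,"wz":0},{"x":0,"y":-0.33,"z":0.05,"wx":1.5,"wy":0,"wz":0},{"x":0,"y":-0.33,"z":0.05,"wx":1.5,"wy":0,"wz":0},{"x":0,"y":-0.33,"z":0.05,"wx":1.5,"wy":0,"wz":0},{"x":0,"y":-0.33,"z":0.05,"wx":1.5,"wy":0,"wz":0},{"x":0,"y":-0.33,"z":0.05,"wx":1.5,"wy":0,"wz":0},{"x":0,"y":-0.33,"z":0.05,"wx":1.5,"wy":0,"wz":0},{"x":0,"y":-0.33,"z":0.05,"wx":1.5,"wy":0,"wz":0},{"x":0,"y":-0.33,"z":0.05,"wx":1.5,"wy":0,"wz":0},{"x":0,"y":-0.33,"z":0.05,"wx":1.5,"wy":0,"wz":0},{"x":0,"y":-0.33,"z":0.05,"wx":1.5,"wy":0,"wz":0},{"x":0,"y":-0.33,"z":0.05,"wx":1.5,"wy":0,"wz":0}]'

```text
t: 6.35
ee_pos: [0.6804, 0.0363, 0.0566]
tcp_rot: [0.265, 1.554, -0.265]
wrist_force: [-0.0, 2.3, -0.4]
finger_gap: 0.0005
```

```bash
python3 -c "
from h import *
show()
from plant import camera
c=camera('top');cv2.imwrite('pics/t2.png',cv2.resize(c['pixels'][140:330,200:460,::-1],None,fx=3,fy=3))"
```

```text
t 6.35 p [0.6804 0.0363 0.0566] phi -19.35 F [-0.03  2.33 -0.42] gap 0.0005 q [-0.42  0.57  0.41  1.59 -0.25  1.04  1.29]
turntable rel: tool z 0.1281 tool y 0.0225 tilt -1.0
```

View pics/t2.png

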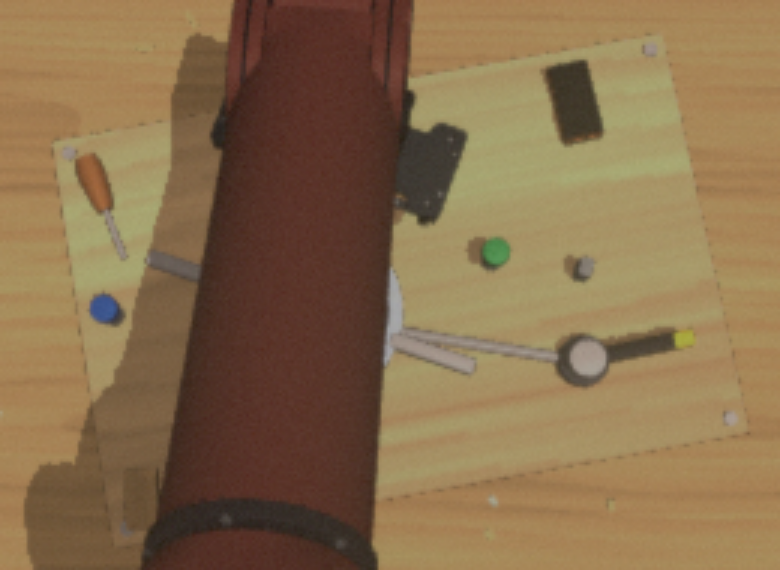

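The table is turning with about 2.3 N. The right arm has swung to (430,355) in the crop. I'll keep going.

Request:
arm_command --increments '[{"x":0,"y":-0.33,"z":0.05,"wx":1.5,"wy":0,"wz":0},{"x":0,"y":-0.33,"z":0.05,"wx":1.5,"wy":0,"wz":0},{"x":0,"y":-0.33,"z":0.05,"wx":1.5,"wy":0,"wz":0},{"x":0,"y":-0.33,"z":0.05,"wx":1.5,"wy":0,"wz":0},{"x":0,"y":-0.33,"z":0.05,"wx":1.5,"wy":0,"wz":0},{"x":0,"y":-0.33,"z":0.05,"wx":1.5,"wy":0,"wz":0},{"x":0,"y":-0.33,"z":0.05,"wx":1.5,"wy":0,"wz":0},{"x":0,"y":-0.33,"z":0.05,"wx":1.5,"wy":0,"wz":0},{"x":0,"y":-0.33,"z":0.05,"wx":1.5,"wy":0,"wz":0},{"x":0,"y":-0.33,"z":0.05,"wx":1.5,"wy":0,"wz":0},{"x":0,"y":-0.33,"z":0.05,"wx":1.5,"wy":0,"wz":0},{"x":0,"y":-0.33,"z":0.05,"wx":1.5,"wy":0,"wz":0}]'

```text
t: 7.6
ee_pos: [0.6675, -0.0014, 0.0566]
tcp_rot: [0.51, 1.51, -0.51]
wrist_force: [0.6, 1.7, 0.8]
finger_gap: 0.0005
```

Request:
arm_command --increments '[{"x":0,"y":-0.33,"z":0.05,"wx":1.5,"wy":0,"wz":0},{"x":0,"y":-0.33,"z":0.05,"wx":1.5,"wy":0,"wz":0},{"x":0,"y":-0.33,"z":0.05,"wx":1.5,"wy":0,"wz":0},{"x":0,"y":-0.33,"z":0.05,"wx":1.5,"wy":0,"wz":0},{"x":0,"y":-0.33,"z":0.05,"wx":1.5,"wy":0,"wz":0},{"x":0,"y":-0.33,"z":0.05,"wx":1.5,"wy":0,"wz":0},{"x":0,"y":-0.33,"z":0.05,"wx":1.5,"wy":0,"wz":0},{"x":0,"y":-0.33,"z":0.05,"wx":1.5,"wy":0,"wz":0},{"x":0,"y":-0.33,"z":0.05,"wx":1.5,"wy":0,"wz":0},{"x":0,"y":-0.33,"z":0.05,"wx":1.5,"wy":0,"wz":0},{"x":0,"y":-0.33,"z":0.05,"wx":1.5,"wy":0,"wz":0},{"x":0,"y":-0.33,"z":0.05,"wx":1.5,"wy":0,"wz":0}]'

```text
t: 8.8
ee_pos: [0.6435, -0.0333, 0.0566]
tcp_rot: [0.753, 1.436, -0.753]
wrist_force: [0.9, 2.6, 0.2]
finger_gap: 0.0006
```

```bash
python3 -c "
from h import *
show()
from plant import camera
c=camera('top');cv2.imwrite('pics/t3.png',cv2.resize(c['pixels'][140:330,200:460,::-1],None,fx=3,fy=3))
c=camera('side');cv2.imwrite('pics/s3.png',cv2.resize(c['pixels'][150:350,220:430,::-1],None,fx=3,fy=3))"
```

```text
t 8.8 p [ 0.6435 -0.0333  0.0566] phi -55.35 F [0.94 2.61 0.23] gap 0.0006 q [-0.45  0.53  0.56  1.7  -0.32  1.01  0.83]
turntable rel: tool z 0.1267 tool y 0.0235 tilt -1.0
```

View pics/t3.png

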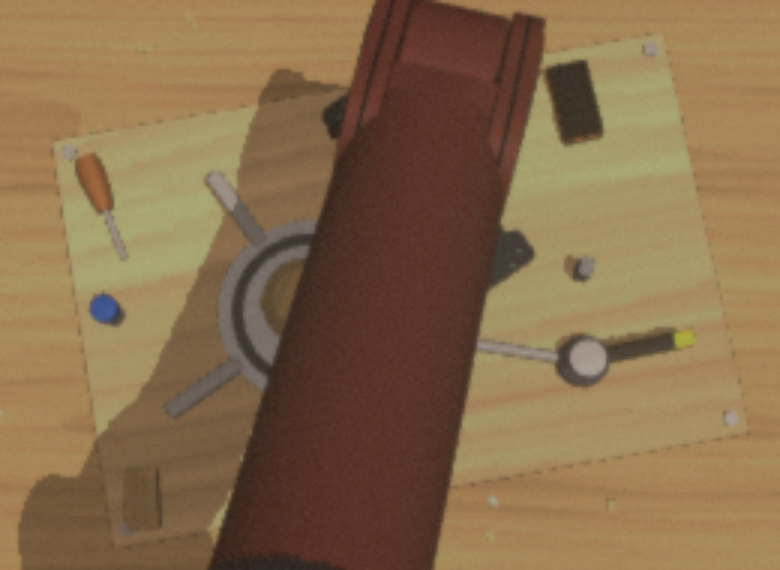

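View pics/s3.png

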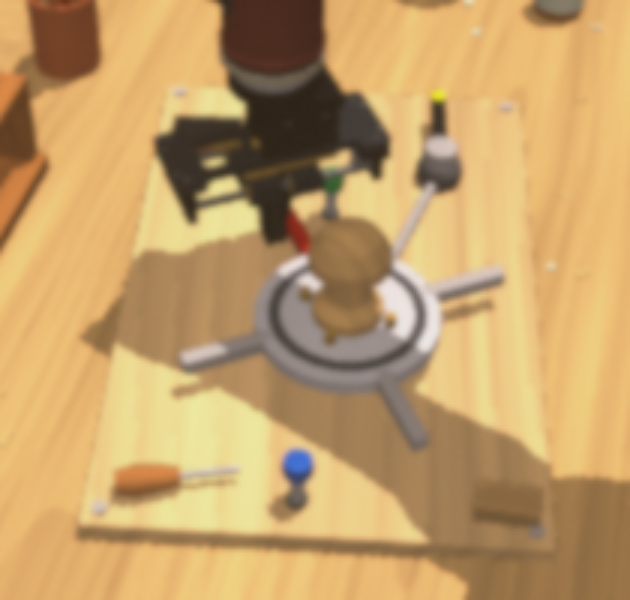

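```bash
python3 -c "
from h import *
T=dict(np.load('top0.npz'))
for u,v in [(213.5,173),(168,412)]:
    p=ray(T,200+(u-1)/3,140+(v-1)/3,.056);d=p[:2]-A;print(np.linalg.norm(d),np.degrees(np.arctan2(d[1],d[0])))"
```

```text
0.14385970926341707 35.359617554025725
0.1439795046995054 125.90047341132276
```

Request:
arm_command --increments '[{"x":0,"y":-0.33,"z":0.06,"wx":1.5,"wy":0,"wz":0},{"x":0,"y":-0.34,"z":0.06,"wx":1.5,"wy":0,"wz":0},{"x":0,"y":-0.34,"z":0.06,"wx":1.5,"wy":0,"wz":0},{"x":0,"y":-0.34,"z":0.06,"wx":1.5,"wy":0,"wz":0},{"x":0,"y":-0.34,"z":0.06,"wx":1.5,"wy":0,"wz":0},{"x":0,"y":-0.34,"z":0.06,"wx":1.5,"wy":0,"wz":0},{"x":0,"y":-0.34,"z":0.06,"wx":1.5,"wy":0,"wz":0},{"x":0,"y":-0.34,"z":0.06,"wx":1.5,"wy":0,"wz":0},{"x":0,"y":-0.34,"z":0.06,"wx":1.5,"wy":0,"wz":0},{"x":0,"y":-0.34,"z":0.06,"wx":1.5,"wy":0,"wz":0},{"x":0,"y":-0.23,"z":0.03,"wx":1,"wy":0,"wz":0},{"x":0,"y":0,"z":0,"wx":0,"wy":0,"wz":0}]'

```text
t: 10.1
ee_pos: [0.6142, -0.0557, 0.0566]
tcp_rot: [0.965, 1.346, -0.966]
wrist_force: [0.6, 0.8, -0.2]
finger_gap: 0.0005
```

```bash
python3 -c "
from h import *
show()
from plant import camera
c=camera('top');cv2.imwrite('pics/t4.png',cv2.resize(c['pixels'][140:330,200:460,::-1],None,fx=3,fy=3))"
```

```text
t 10.1 p [ 0.6142 -0.0557  0.0566] phi -71.29 F [ 0.61  0.83 -0.17] gap 0.0005 q [-0.48  0.5   0.64  1.77 -0.35  0.99  0.62]
turntable rel: tool z 0.1273 tool y 0.0224 tilt -1.0
```

View pics/t4.png

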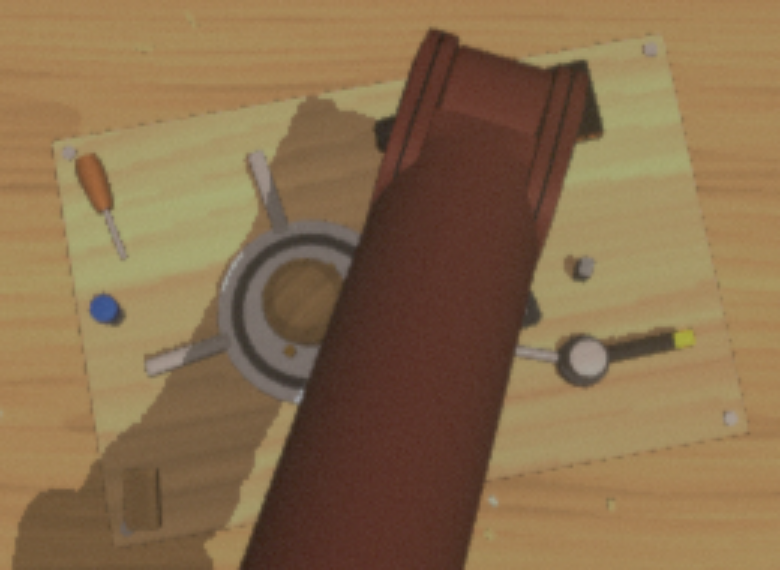

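```bash
python3 -c "
from h import *
T=dict(np.load('top0.npz'))
for u,v in [(256,153),(148,368)]:
    p=ray(T,200+(u-1)/3,140+(v-1)/3,.056);d=p[:2]-A;print(np.linalg.norm(d),np.degrees(np.arctan2(d[1],d[0])))"
```

```text
0.14296051173426974 19.44941823938575
0.1425196444074131 109.73477525476369
```

Request:
arm_command --increments '[{"x":0,"y":-0.16,"z":0.02,"wx":0.7,"wy":0,"wz":0},{"x":0,"y":-0.16,"z":0.02,"wx":0.7,"wy":0,"wz":0},{"x":0,"y":-0.06,"z":0,"wx":0.3,"wy":0,"wz":0},{"x":0,"y":0,"z":0,"wx":0,"wy":0,"wz":0}]'

```text
t: 10.55
ee_pos: [0.611, -0.0572, 0.0566]
tcp_rot: [0.987, 1.335, -0.987]
wrist_force: [0.9, -0.1, -0.1]
finger_gap: 0.001
```

```bash
python3 -c "
from h import *
show()"
```

```text
t 10.55 p [ 0.611  -0.0572  0.0566] phi -72.95 F [ 0.85 -0.05 -0.08] gap 0.001 q [-0.49  0.49  0.65  1.78 -0.35  0.99  0.59]
turntable rel: tool z 0.127 tool y 0.0227 tilt -1.0
```

Request:
arm_command --increments '[{"x":0,"y":0.5,"z":0,"wx":0,"wy":0,"wz":0},{"x":0,"y":0.8,"z":0,"wx":0,"wy":0,"wz":0},{"x":0,"y":1,"z":0,"wx":0,"wy":0,"wz":0},{"x":-1.5,"y":0.3,"z":0.5,"wx":0,"wy":0,"wz":0},{"x":-3,"y":0,"z":0.5,"wx":0,"wy":0,"wz":0},{"x":-3,"y":0,"z":0,"wx":0,"wy":0,"wz":0},{"x":-3,"y":0,"z":0,"wx":0,"wy":0,"wz":0},{"x":-3,"y":0,"z":0,"wx":0,"wy":0,"wz":0},{"x":-2,"y":0,"z":0,"wx":0,"wy":0,"wz":0},{"x":-1,"y":0,"z":0,"wx":0,"wy":0,"wz":0}]'

```text
t: 11.55
ee_pos: [0.6399, -0.0595, 0.2248]
tcp_rot: [0.988, 1.332, -0.985]
wrist_force: [1.0, -0.4, 0.5]
finger_gap: 0.0004
```

```bash
python3 -c "
from h import *
show()
from plant import camera
for n in ['top','side']:
  c=camera(n);np.savez(n+'5.npz',**{k:c[k] for k in ['pixels','range_z','camera_matrix','R','t']})
  cr=c['pixels'][140:330,200:460] if n=='top' else c['pixels'][150:350,220:430]
  cv2.imwrite('pics/'+n+'5.png',cv2.resize(cr[:,:,::-1],None,fx=3,fy=3,interpolation=2))"
```

```text
t 11.55 p [ 0.6399 -0.0595  0.2248] phi -72.96 F [ 0.96 -0.42  0.48] gap 0.0004 q [-0.52  0.38  0.71  1.54 -0.26  1.31  0.52]
turntable rel: tool z 0.1377 tool y 0.0496 tilt -1.0
```

View pics/top5.png

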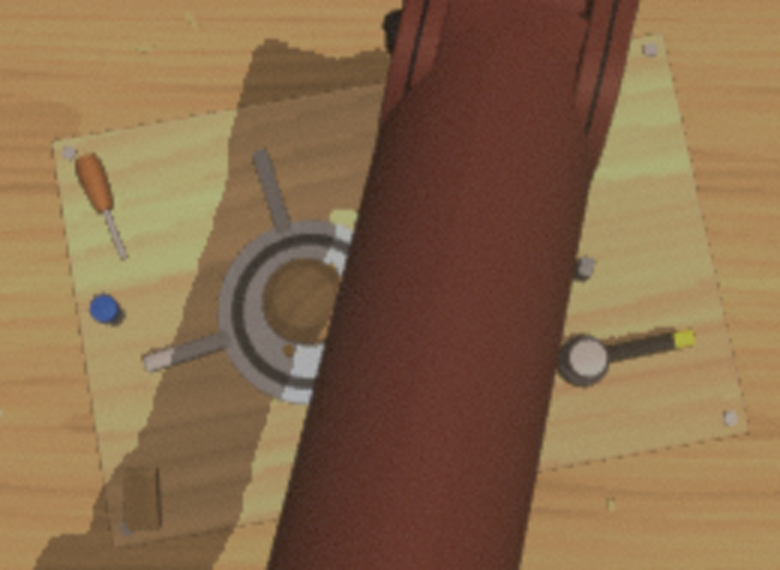

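View pics/side5.png

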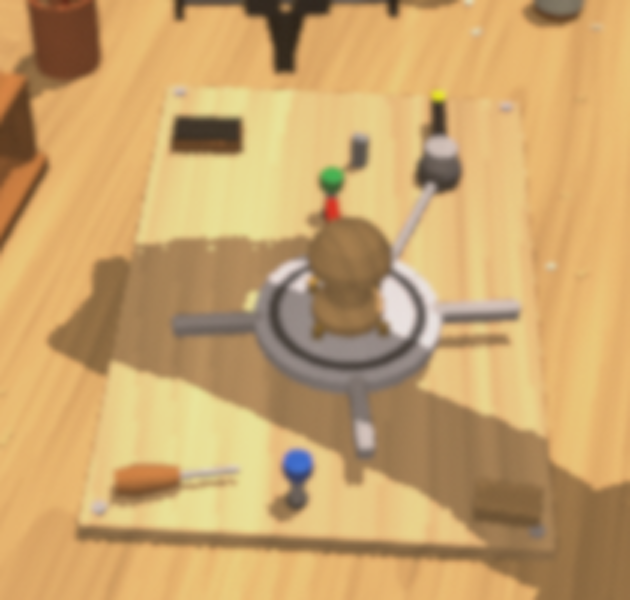

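Request:
arm_command --increments '[{"x":0,"y":0,"z":0,"wx":3,"wy":0,"wz":0},{"x":0,"y":0,"z":0,"wx":3.3,"wy":0,"wz":0},{"x":0,"y":-1.2,"z":1,"wx":0,"wy":0,"wz":0},{"x":0,"y":-2.3,"z":1.9,"wx":0,"wy":0,"wz":0},{"x":0,"y":-2.5,"z":2,"wx":0,"wy":0,"wz":0},{"x":0,"y":-2.5,"z":2,"wx":0,"wy":0,"wz":0},{"x":0,"y":-2.5,"z":2,"wx":0,"wy":0,"wz":0},{"x":0,"y":-2.5,"z":2,"wx":0,"wy":0,"wz":0},{"x":0,"y":-2.5,"z":2,"wx":0,"wy":0,"wz":0},{"x":0,"y":-2.5,"z":2,"wx":0,"wy":0,"wz":0},{"x":0,"y":-1.9,"z":1.7,"wx":0,"wy":0,"wz":0},{"x":0,"y":0,"z":0,"wx":0,"wy":0,"wz":0}]'

```text
t: 12.85
ee_pos: [0.4655, -0.264, 0.2211]
tcp_rot: [1.073, 1.291, -1.074]
wrist_force: [-0.0, -0.8, -0.3]
finger_gap: 0.0006
```

```bash
cat >>h.py <<'E'
HUB=np.array([.5148,-.1732])
def br(p,M):
    d=p[:2]-HUB;print('hub rel: z',(d@M[:2,2]).round(4),'y',(d@M[:2,1]).round(4))
E
python3 -c "
from h import *
br(*show())
from plant import camera
c=camera('top');np.savez('top6.npz',**{k:c[k] for k in ['pixels','range_z','camera_matrix','R','t']})
cv2.imwrite('pics/top6.png',cv2.resize(c['pixels'][140:330,200:460,::-1],None,fx=3,fy=3,interpolation=2))"
```

```text
t 12.85 p [ 0.4655 -0.264   0.2211] phi -79.49 F [-0.02 -0.76 -0.3 ] gap 0.0006 q [-0.36  0.14  0.88  1.81 -0.11  1.25  0.73]
turntable rel: tool z 0.3004 tool y -0.1438 tilt -1.0
hub rel: z 0.0803 y -0.065
```

View pics/top6.png

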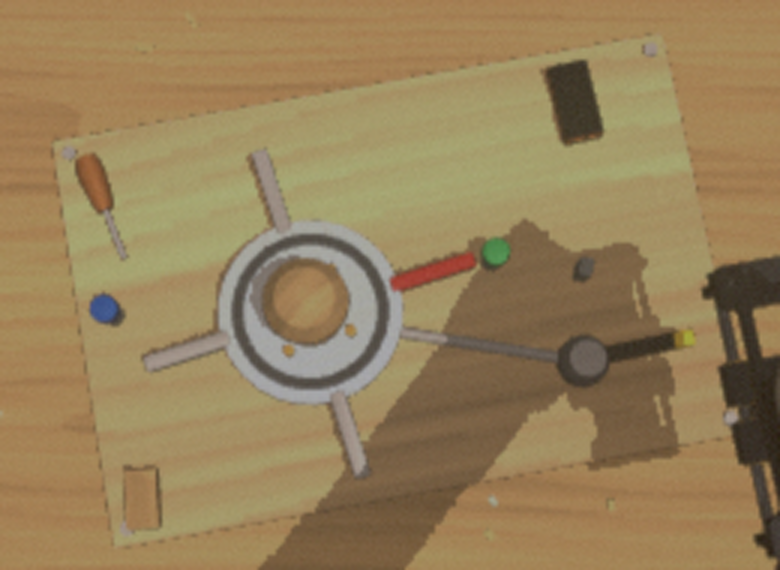

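```bash
python3 -c "
from h import *
T=dict(np.load('top6.npz'))
def p(u,v,z=.056):return ray(T,200+(u-1)/3,140+(v-1)/3,z)[:2]
t=[p(474,261.5),p(144.5,363),p(259.5,152),p(362.5,474)]
a=np.mean(t,0);print(a)
an=[np.degrees(np.arctan2(*(q-a)[::-1])) for q in t];print(np.round(an,2))
th=np.mean([an[0],an[1]-180,an[2]-90,an[3]+90]);print('red',th)
g=greentop(T);print(g)
for z in(.066,.068):
  G=ray(T,*g[:2],z)[:2]
  for o in (a,A):
    d=G-o;r=np.radians(th);print('lateral mm',1000*(-np.sin(r)*d[0]+np.cos(r)*d[1]),np.linalg.norm(d))
# red centroid line check
m=masks(T)['red'];v,u=np.nonzero(m);P=np.array([ray(T,x,y,.056)[:2] for x,y in zip(u,v)]);d=P.mean(0)-a;print('red centroid ang',np.degrees(np.arctan2(d[1],d[0])),len(u))
"
```

```text
[0.55215153 0.05785138]
[ -72.67  107.83   18.13 -161.65]
red -72.09076183084298
(np.float64(364.88524590163934), np.float64(223.60655737704917), 61, np.float64(365.0), np.float64(224.0))
lateral mm -0.4520055524457958 0.16172300062266656
lateral mm -0.3256697178467202 0.16149934100531918
lateral mm -0.7166940354152301 0.16144315014639918
lateral mm -0.5903582008161545 0.16121928391440435
red centroid ang -71.03598519032967 64
```

The red arm line passes within about 1 mm of the green post. On to the brake lever.

Request:
arm_command --increments '[{"x":0.9,"y":0,"z":-0.1,"wx":0,"wy":0,"wz":0},{"x":1.7,"y":0,"z":-0.1,"wx":0,"wy":0,"wz":0},{"x":1.9,"y":0,"z":0,"wx":0,"wy":0,"wz":0},{"x":1.9,"y":0,"z":0,"wx":0,"wy":0,"wz":0},{"x":1.9,"y":0,"z":0,"wx":0,"wy":0,"wz":0},{"x":1.9,"y":0,"z":0,"wx":0,"wy":0,"wz":0},{"x":1.9,"y":0,"z":0,"wx":0,"wy":0,"wz":0},{"x":1.7,"y":0,"z":0,"wx":0,"wy":0,"wz":0},{"x":1.2,"y":0,"z":0,"wx":0,"wy":0,"wz":0},{"x":0.8,"y":0,"z":0,"wx":0,"wy":0,"wz":0},{"x":0.5,"y":0,"z":0,"wx":0,"wy":0,"wz":0},{"x":0,"y":0,"z":0,"wx":0,"wy":0,"wz":0}]'

```text
t: 14.1
ee_pos: [0.469, -0.2578, 0.0582]
tcp_rot: [1.069, 1.293, -1.07]
wrist_force: [-0.2, -0.1, 0.2]
finger_gap: 0.0004
```

Request:
arm_command --increments '[{"x":0,"y":0.6,"z":0,"wx":0,"wy":0,"wz":0},{"x":0,"y":0.9,"z":0,"wx":0,"wy":0,"wz":0},{"x":0,"y":0.9,"z":0,"wx":0,"wy":0,"wz":0},{"x":0,"y":0.6,"z":0,"wx":0,"wy":0,"wz":0},{"x":0,"y":0.4,"z":0,"wx":0,"wy":0,"wz":0},{"x":0,"y":0.3,"z":0,"wx":0,"wy":0,"wz":0},{"x":0,"y":0.3,"z":0,"wx":0,"wy":0,"wz":0},{"x":0,"y":0.2,"z":0,"wx":0,"wy":0,"wz":0}]'

```text
t: 14.9
ee_pos: [0.5105, -0.2502, 0.0586]
tcp_rot: [1.07, 1.292, -1.07]
wrist_force: [0.1, -0.2, -0.5]
finger_gap: 0.0003
```

```bash
python3 -c "
from h import *
br(*show())"
```

```text
t 14.9 p [ 0.5105 -0.2502  0.0586] phi -79.23 F [ 0.11 -0.15 -0.51] gap 0.0003 q [-0.25  0.43  0.76  1.89 -0.36  0.96  0.87]
turntable rel: tool z 0.2946 tool y -0.0984 tilt -1.0
hub rel: z 0.0748 y -0.0186
```

Request:
arm_command --increments '[{"x":0.1,"y":0.13,"z":0.03,"wx":-1,"wy":0,"wz":0},{"x":0.1,"y":0.27,"z":0.07,"wx":-2,"wy":0,"wz":0},{"x":0,"y":0.27,"z":0.07,"wx":-2,"wy":0,"wz":0},{"x":0,"y":0.27,"z":0.07,"wx":-2,"wy":0,"wz":0},{"x":0,"y":0.27,"z":0.07,"wx":-2,"wy":0,"wz":0},{"x":0,"y":0.27,"z":0.07,"wx":-2,"wy":0,"wz":0},{"x":0,"y":0.27,"z":0.07,"wx":-2,"wy":0,"wz":0},{"x":0,"y":0.27,"z":0.07,"wx":-2,"wy":0,"wz":0},{"x":0,"y":0.27,"z":0.07,"wx":-2,"wy":0,"wz":0},{"x":0,"y":0.27,"z":0.07,"wx":-2,"wy":0,"wz":0},{"x":0,"y":0.27,"z":0.07,"wx":-2,"wy":0,"wz":0},{"x":0,"y":0.27,"z":0.07,"wx":-2,"wy":0,"wz":0}]'

```text
t: 16.1
ee_pos: [0.5422, -0.2463, 0.0566]
tcp_rot: [0.763, 1.433, -0.763]
wrist_force: [-1.1, 0.4, -1.1]
finger_gap: 0.0006
```

```bash
python3 -c "
from h import *
br(*show())
from plant import camera
for n in ['top','side']:
  c=camera(n)
  cr=c['pixels'][140:330,200:460] if n=='top' else c['pixels'][150:350,220:430]
  cv2.imwrite('pics/'+n+'7.png',cv2.resize(cr[:,:,::-1],None,fx=3,fy=3,interpolation=2))"
```

```text
t 16.1 p [ 0.5422 -0.2463  0.0566] phi -56.06 F [-1.14  0.44 -1.1 ] gap 0.0006 q [-0.17  0.46  0.65  1.83 -0.33  0.97  1.21]
turntable rel: tool z 0.2466 tool y -0.1779 tilt -1.0
hub rel: z 0.0759 y -0.0181
```

View pics/top7.png

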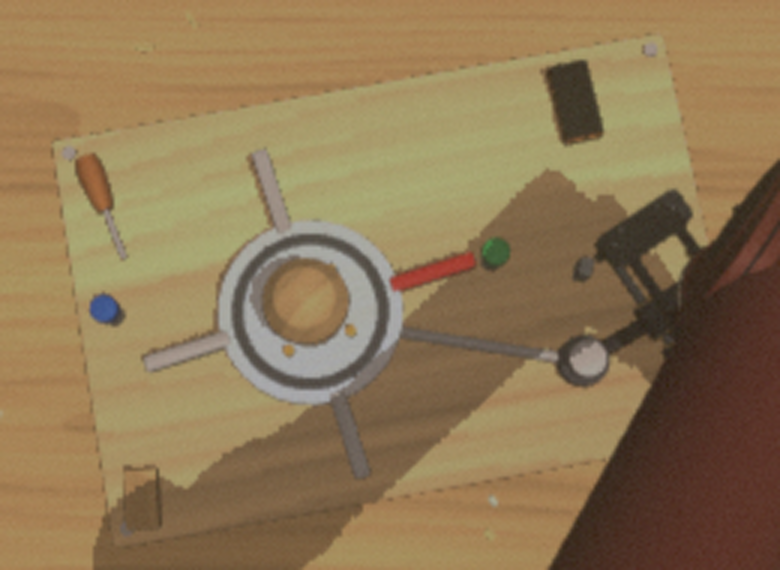

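View pics/side7.png

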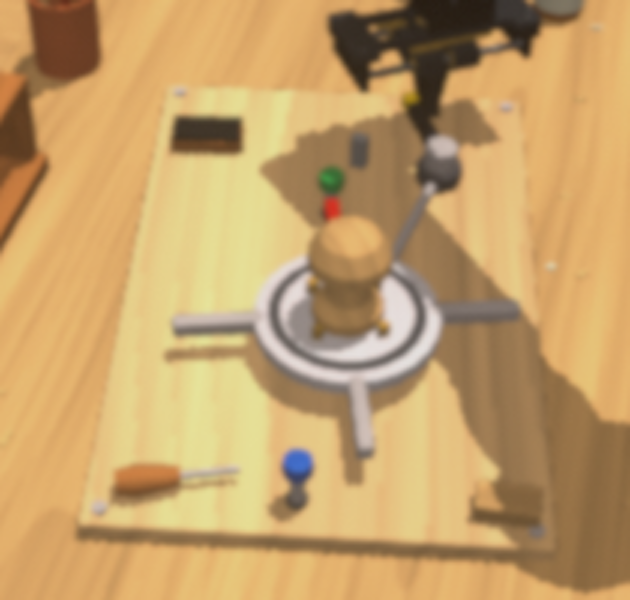

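The lever is following and the turntable hasn't moved.

Request:
arm_command --increments '[{"x":0,"y":0.27,"z":0.06,"wx":-2,"wy":0,"wz":0},{"x":0,"y":0.27,"z":0.06,"wx":-2,"wy":0,"wz":0},{"x":0,"y":0.27,"z":0.06,"wx":-2,"wy":0,"wz":0},{"x":0,"y":0.27,"z":0.06,"wx":-2,"wy":0,"wz":0},{"x":0,"y":0.27,"z":0.06,"wx":-2,"wy":0,"wz":0},{"x":0,"y":0.27,"z":0.06,"wx":-2,"wy":0,"wz":0},{"x":0,"y":0.27,"z":0.06,"wx":-2,"wy":0,"wz":0},{"x":0,"y":0.27,"z":0.06,"wx":-2,"wy":0,"wz":0},{"x":0,"y":0.27,"z":0.06,"wx":-2,"wy":0,"wz":0},{"x":0,"y":0.27,"z":0.06,"wx":-2,"wy":0,"wz":0},{"x":0,"y":0.27,"z":0.06,"wx":-2,"wy":0,"wz":0},{"x":0,"y":0.27,"z":0.06,"wx":-2,"wy":0,"wz":0}]'

```text
t: 17.4
ee_pos: [0.5701, -0.2286, 0.0566]
tcp_rot: [0.438, 1.526, -0.438]
wrist_force: [0.5, -1.5, 1.0]
finger_gap: 0.0005
```

Request:
arm_command --increments '[{"x":0,"y":0.27,"z":0.06,"wx":-2,"wy":0,"wz":0},{"x":0,"y":0.27,"z":0.06,"wx":-2,"wy":0,"wz":0},{"x":0,"y":0.27,"z":0.06,"wx":-2,"wy":0,"wz":0},{"x":0,"y":0.27,"z":0.06,"wx":-2,"wy":0,"wz":0},{"x":0,"y":0.27,"z":0.06,"wx":-2,"wy":0,"wz":0},{"x":0,"y":0.13,"z":0.03,"wx":-1,"wy":0,"wz":0}]'

```text
t: 18.0
ee_pos: [0.5799, -0.2169, 0.0566]
tcp_rot: [0.289, 1.551, -0.288]
wrist_force: [-0.1, -1.7, -0.5]
finger_gap: 0.0005
```

```bash
python3 -c "
from h import *
br(*show())"
```

```text
t 18.0 p [ 0.5799 -0.2169  0.0566] phi -21.07 F [-0.1  -1.73 -0.51] gap 0.0005 q [-0.11  0.47  0.5   1.76 -0.27  0.98  1.7 ]
turntable rel: tool z 0.1246 tool y -0.2461 tilt -1.0
hub rel: z 0.0764 y -0.0173
```

Request:
arm_command --increments '[{"x":0,"y":0.13,"z":0.03,"wx":-1,"wy":0,"wz":0},{"x":0,"y":0.13,"z":0.03,"wx":-1,"wy":0,"wz":0},{"x":0,"y":0.13,"z":0.03,"wx":-1,"wy":0,"wz":0},{"x":0,"y":0.13,"z":0.03,"wx":-1,"wy":0,"wz":0},{"x":0,"y":0.13,"z":0.03,"wx":-1,"wy":0,"wz":0}]'

```text
t: 18.5
ee_pos: [0.5832, -0.2115, 0.0566]
tcp_rot: [0.221, 1.559, -0.221]
wrist_force: [-0.4, -1.3, 0.5]
finger_gap: 0.0006
```

```bash
python3 -c "
from h import *
br(*show())
from plant import camera
for n in ['top','side']:
  c=camera(n)
  cr=c['pixels'][140:330,200:460] if n=='top' else c['pixels'][150:350,220:430]
  cv2.imwrite('pics/'+n+'8.png',cv2.resize(cr[:,:,::-1],None,fx=3,fy=3,interpolation=2))"
```

```text
t 18.5 p [ 0.5832 -0.2115  0.0566] phi -16.14 F [-0.4  -1.33  0.48] gap 0.0006 q [-0.11  0.47  0.49  1.76 -0.26  0.98  1.77]
turntable rel: tool z 0.1047 tool y -0.2498 tilt -1.0
hub rel: z 0.0764 y -0.0178
```

View pics/top8.png

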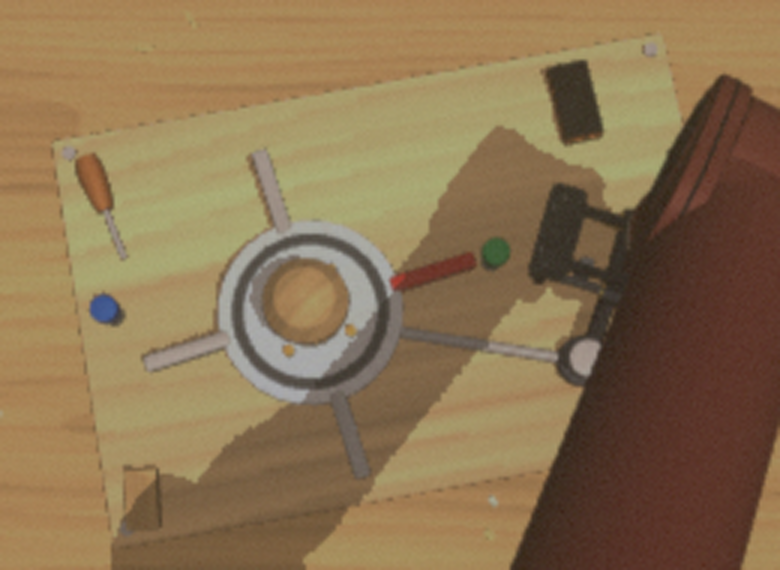

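View pics/side8.png

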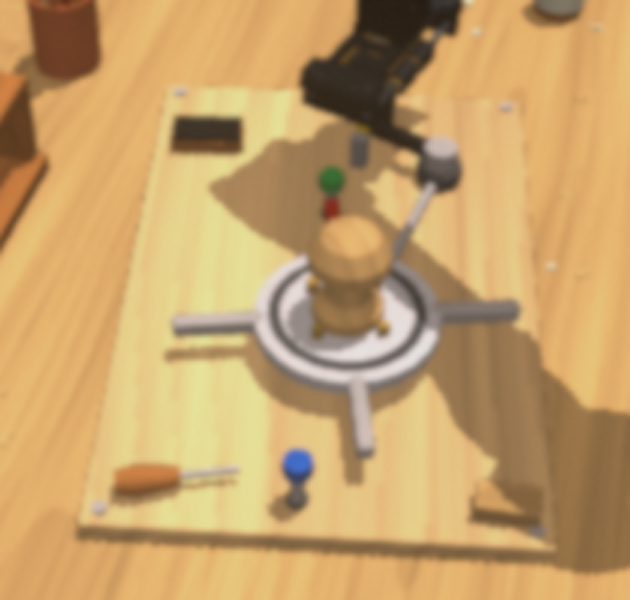

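Request:
arm_command --increments '[{"x":0,"y":0.1,"z":0.02,"wx":-0.7,"wy":0,"wz":0},{"x":0,"y":0.1,"z":0.02,"wx":-0.7,"wy":0,"wz":0},{"x":0,"y":0.1,"z":0.02,"wx":-0.7,"wy":0,"wz":0}]'

```text
t: 18.9
ee_pos: [0.5846, -0.2088, 0.0566]
tcp_rot: [0.193, 1.562, -0.193]
wrist_force: [1.1, -3.1, -0.1]
finger_gap: 0.0006
```

Request:
arm_command --increments '[{"x":0,"y":0.07,"z":0.02,"wx":-0.5,"wy":0,"wz":0},{"x":0,"y":0.07,"z":0.02,"wx":-0.5,"wy":0,"wz":0}]'

```text
t: 19.1
ee_pos: [0.5853, -0.2075, 0.0566]
tcp_rot: [0.179, 1.563, -0.179]
wrist_force: [0.3, -1.8, 0.2]
finger_gap: 0.0007
```

```bash
python3 -c "
from h import *
br(*show())"
```

```text
t 19.1 p [ 0.5853 -0.2075  0.0566] phi -13.08 F [ 0.26 -1.77  0.16] gap 0.0007 q [-0.1   0.47  0.47  1.75 -0.25  0.98  1.81]
turntable rel: tool z 0.0924 tool y -0.2507 tilt -1.0
hub rel: z 0.0765 y -0.0175
```

Request:
arm_command --increments '[{"x":0,"y":0.07,"z":0.02,"wx":-0.5,"wy":0,"wz":0},{"x":0,"y":0.07,"z":0.02,"wx":-0.5,"wy":0,"wz":0}]'

```text
t: 19.3
ee_pos: [0.586, -0.2063, 0.0566]
tcp_rot: [0.166, 1.564, -0.166]
wrist_force: [0.6, -2.0, 0.6]
finger_gap: 0.0002
```

Request:
arm_command --increments '[{"x":0,"y":0.06,"z":0.01,"wx":-0.4,"wy":0,"wz":0},{"x":0,"y":0.06,"z":0.01,"wx":-0.4,"wy":0,"wz":0}]'

```text
t: 19.5
ee_pos: [0.5864, -0.2052, 0.0566]
tcp_rot: [0.155, 1.565, -0.155]
wrist_force: [1.4, -2.0, -0.4]
finger_gap: 0.0005
```

```bash
python3 -c "
from h import *
br(*show())"
```

```text
t 19.5 p [ 0.5864 -0.2052  0.0566] phi -11.3 F [ 1.35 -1.98 -0.38] gap 0.0005 q [-0.1   0.47  0.47  1.75 -0.25  0.98  1.83]
turntable rel: tool z 0.0852 tool y -0.251 tilt -1.0
hub rel: z 0.0765 y -0.0173
```

Request:
arm_command --increments '[{"x":0,"y":0.06,"z":0.01,"wx":-0.4,"wy":0,"wz":0},{"x":0,"y":0.06,"z":0.01,"wx":-0.4,"wy":0,"wz":0}]'

```text
t: 19.7
ee_pos: [0.5869, -0.204, 0.0566]
tcp_rot: [0.144, 1.566, -0.144]
wrist_force: [0.9, -1.8, 1.3]
finger_gap: 0.0006
```

```bash
python3 -c "
from h import *
br(*show())"
```

```text
t 19.7 p [ 0.5869 -0.204   0.0566] phi -10.49 F [ 0.85 -1.8   1.31] gap 0.0006 q [-0.1   0.47  0.46  1.75 -0.24  0.98  1.84]
turntable rel: tool z 0.0818 tool y -0.2509 tilt -1.0
hub rel: z 0.0765 y -0.0172
```

Request:
arm_command --increments '[{"x":0,"y":0.06,"z":0.01,"wx":-0.4,"wy":0,"wz":0},{"x":0,"y":0.05,"z":0,"wx":0,"wy":0,"wz":0}]'

```text
t: 19.9
ee_pos: [0.5872, -0.2029, 0.0566]
tcp_rot: [0.138, 1.566, -0.138]
wrist_force: [1.9, -2.2, 0.3]
finger_gap: 0.0007
```

```bash
python3 -c "
from h import *
br(*show())
from plant import camera
for n in ['top','side']:
  c=camera(n)
  cr=c['pixels'][140:330,200:460] if n=='top' else c['pixels'][150:350,220:430]
  cv2.imwrite('pics/'+n+'9.png',cv2.resize(cr[:,:,::-1],None,fx=3,fy=3,interpolation=2))"
```

```text
t 19.9 p [ 0.5872 -0.2029  0.0566] phi -10.1 F [ 1.95 -2.21  0.34] gap 0.0007 q [-0.1   0.47  0.46  1.75 -0.24  0.98  1.85]
turntable rel: tool z 0.0802 tool y -0.2503 tilt -1.0
hub rel: z 0.0765 y -0.0166
```

View pics/side9.png

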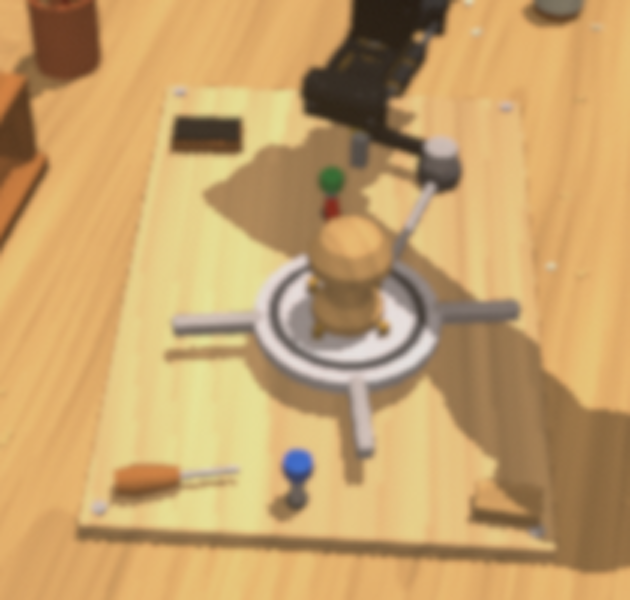

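Request:
arm_command --increments '[{"x":0,"y":0.06,"z":0.01,"wx":-0.4,"wy":0,"wz":0},{"x":0,"y":0.06,"z":0.01,"wx":-0.4,"wy":0,"wz":0}]'

```text
t: 20.2
ee_pos: [0.5876, -0.2019, 0.0566]
tcp_rot: [0.127, 1.567, -0.127]
wrist_force: [0.4, -2.5, 0.0]
finger_gap: 0.0006
```

```bash
python3 -c "
from h import *
br(*show())"
```

```text
t 20.2 p [ 0.5876 -0.2019  0.0566] phi -9.29 F [ 0.44 -2.47  0.04] gap 0.0006 q [-0.1   0.47  0.46  1.75 -0.24  0.98  1.86]
turntable rel: tool z 0.0769 tool y -0.2503 tilt -1.0
hub rel: z 0.0764 y -0.0165
```

Request:
arm_command --increments '[{"x":0,"y":0.06,"z":0.01,"wx":-0.4,"wy":0,"wz":0},{"x":0,"y":0.06,"z":0.01,"wx":-0.4,"wy":0,"wz":0}]'

```text
t: 20.4
ee_pos: [0.588, -0.2007, 0.0566]
tcp_rot: [0.116, 1.568, -0.116]
wrist_force: [0.6, -2.6, 0.4]
finger_gap: 0.0002
```

Request:
arm_command --increments '[{"x":0,"y":0.06,"z":0.01,"wx":-0.4,"wy":0,"wz":0}]'

```text
t: 20.5
ee_pos: [0.5881, -0.2001, 0.0566]
tcp_rot: [0.111, 1.568, -0.111]
wrist_force: [0.8, -1.3, -1.0]
finger_gap: 0.0007
```

```bash
python3 -c "
from h import *
br(*show())"
```

```text
t 20.5 p [ 0.5881 -0.2001  0.0566] phi -8.09 F [ 0.76 -1.33 -1.03] gap 0.0007 q [-0.1   0.47  0.45  1.75 -0.24  0.98  1.87]
turntable rel: tool z 0.0719 tool y -0.25 tilt -1.0
hub rel: z 0.0764 y -0.0163
```

Request:
arm_command --increments '[{"x":0,"y":0.06,"z":0.01,"wx":-0.4,"wy":0,"wz":0},{"x":0,"y":0.06,"z":0.01,"wx":-0.4,"wy":0,"wz":0}]'

```text
t: 20.7
ee_pos: [0.5883, -0.1999, 0.0566]
tcp_rot: [0.1, 1.568, -0.101]
wrist_force: [0.7, -5.4, -1.3]
finger_gap: 0.0004
```

Request:
arm_command --increments '[{"x":0,"y":0.06,"z":0.01,"wx":-0.4,"wy":0,"wz":0}]'

```text
t: 20.8
ee_pos: [0.5884, -0.1999, 0.0566]
tcp_rot: [0.094, 1.569, -0.097]
wrist_force: [0.5, -8.0, -0.7]
finger_gap: 0.0001
```

```bash
python3 -c "
from h import *
br(*show())
from plant import camera
for n in ['top','side']:
  c=camera(n)
  cr=c['pixels'][200:280,360:440] if n=='top' else c['pixels'][180:230,320:390]
  cv2.imwrite('pics/'+n+'10.png',cv2.resize(cr[:,:,::-1],None,fx=8,fy=8,interpolation=2))"
```

```text
t 20.8 p [ 0.5884 -0.1999  0.0566] phi -6.96 F [ 0.49 -8.04 -0.69] gap 0.0001 q [-0.1   0.46  0.45  1.75 -0.23  0.98  1.89]
turntable rel: tool z 0.0672 tool y -0.2512 tilt -1.0
hub rel: z 0.0762 y -0.0176
```

View pics/side10.png

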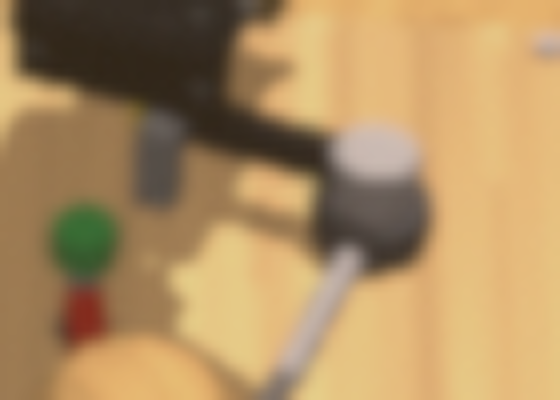

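View pics/top10.png

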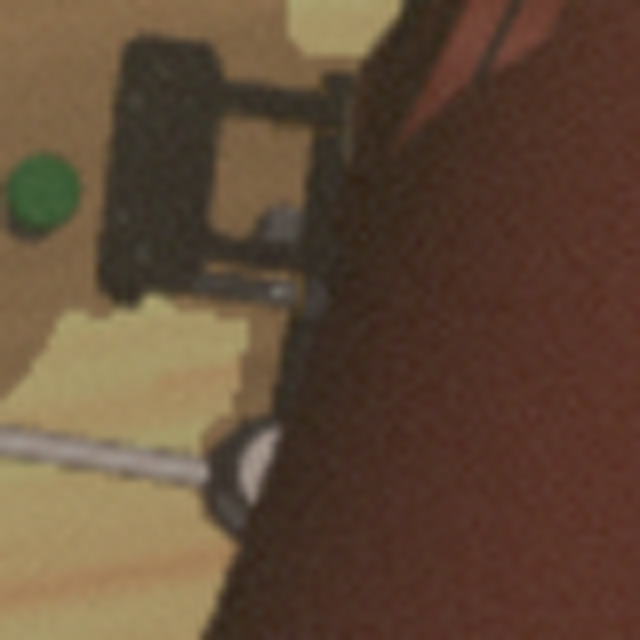

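The force rose to 8 N with no further motion, so the lever is at its stop. I'll back off, lift and check.

Request:
arm_command --increments '[{"x":0,"y":-0.4,"z":0,"wx":0,"wy":0,"wz":0},{"x":0,"y":-0.9,"z":0,"wx":0,"wy":0,"wz":0},{"x":0,"y":-1.2,"z":0,"wx":0,"wy":0,"wz":0},{"x":-1.5,"y":-0.5,"z":0,"wx":0,"wy":0,"wz":0},{"x":-3,"y":0,"z":0,"wx":0,"wy":0,"wz":0},{"x":-3,"y":0,"z":0,"wx":0,"wy":0,"wz":0},{"x":-3,"y":0,"z":0,"wx":0,"wy":0,"wz":0},{"x":-3,"y":0,"z":0,"wx":0,"wy":0,"wz":0},{"x":-3,"y":0,"z":0,"wx":0,"wy":0,"wz":0},{"x":-2.5,"y":0,"z":0,"wx":0,"wy":0,"wz":0},{"x":-1,"y":0,"z":0,"wx":0,"wy":0,"wz":0},{"x":0,"y":0,"z":0,"wx":0,"wy":0,"wz":0}]'

```text
t: 22.1
ee_pos: [0.5855, -0.2288, 0.2584]
tcp_rot: [0.095, 1.566, -0.096]
wrist_force: [0.3, -1.8, 0.0]
finger_gap: 0.0004
```

Request:
arm_command --increments '[{"x":0,"y":-1,"z":-1,"wx":0,"wy":0,"wz":0},{"x":0,"y":-2,"z":-2,"wx":0,"wy":0,"wz":0},{"x":0,"y":-2,"z":-2,"wx":0,"wy":0,"wz":0},{"x":0,"y":-1,"z":-2,"wx":0,"wy":0,"wz":0},{"x":0,"y":0,"z":-2,"wx":0,"wy":0,"wz":0},{"x":0,"y":0,"z":-2,"wx":0,"wy":0,"wz":0},{"x":0,"y":0,"z":-1,"wx":0,"wy":0,"wz":0},{"x":0,"y":0,"z":0,"wx":0,"wy":0,"wz":0}]'

```text
t: 22.9
ee_pos: [0.457, -0.2735, 0.2559]
tcp_rot: [0.096, 1.57, -0.095]
wrist_force: [0.6, -0.2, -0.4]
finger_gap: 0.0005
```

```bash
python3 -c "
from h import *
show()
from plant import camera
for n in ['top','side']:
  c=camera(n);np.savez(n+'11.npz',**{k:c[k] for k in ['pixels','range_z','camera_matrix','R','t']})
  cr=c['pixels'][140:330,200:460] if n=='top' else c['pixels'][150:350,220:430]
  cv2.imwrite('pics/'+n+'11.png',cv2.resize(cr[:,:,::-1],None,fx=3,fy=3,interpolation=2))"
```

```text
t 22.9 p [ 0.457  -0.2735  0.2559] phi -6.99 F [ 0.59 -0.18 -0.39] gap 0.0005 q [-0.06  0.08  0.55  1.76 -0.05  1.32  1.95]
turntable rel: tool z -0.0541 tool y -0.3402 tilt -1.0
```

View pics/top11.png

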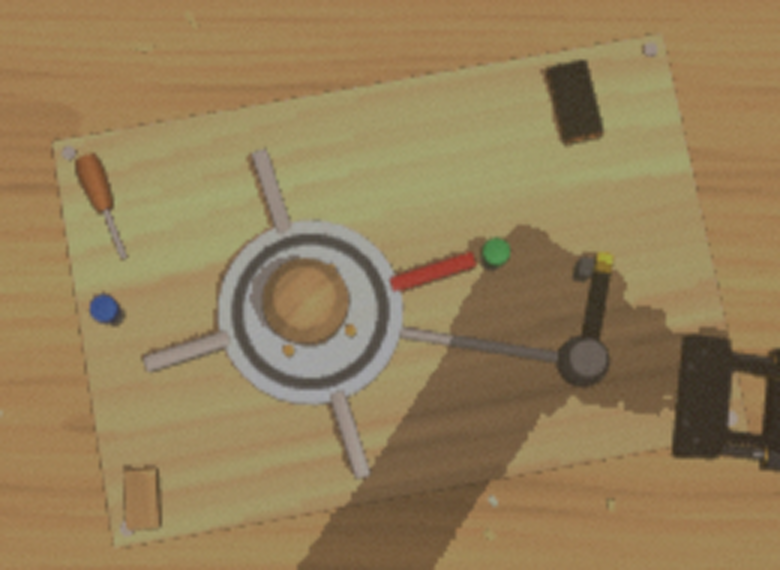

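View pics/side11.png

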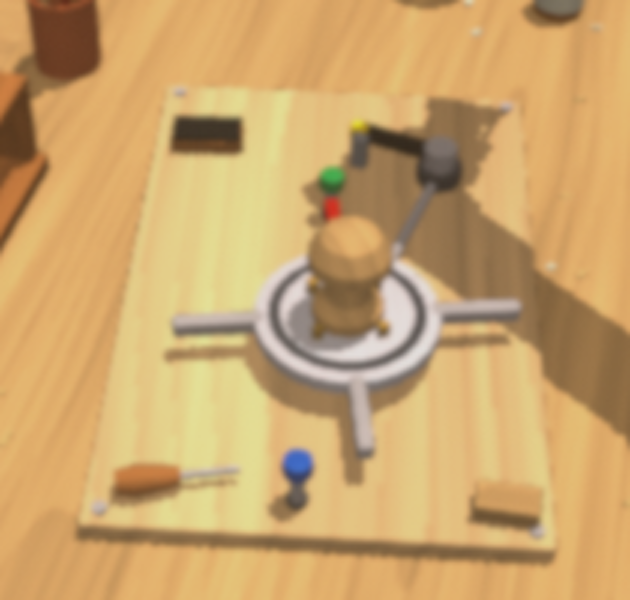

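The lever lies against its peg, tip at (606,254) and hub at (588,358) in the crop, so about 1.2 rad. The red arm still points at the green cap, the mushroom is centred, and nothing else has moved. Handing in.

```bash
python3 -c "
from h import *
T=dict(np.load('top11.npz'))
def p(u,v,z=.056):return ray(T,200+(u-1)/3,140+(v-1)/3,z)[:2]
t=[p(474,261.5),p(144.5,363),p(259.5,152),p(362.5,474)];d=p(606,254)-p(588.5,357.5,.06);print('brake',np.arctan2(d[1],d[0])+np.radians(79.5))
g=greentop(T);G=ray(T,*g[:2],.067)[:2];e=(t[0]-t[1])/np.linalg.norm(t[0]-t[1]);d=G-np.mean(t,0);print('lat mm',1000*(e[0]*d[1]-e[1]*d[0]))
from plant import workorder;print(workorder.close_job())"
```

```text
brake 1.1990457663653171
lat mm 0.23933880390806378
the job is handed in; nothing more can be done
None
```

The red arm now points at the green-capped post, the brake lever is home against its stop, and the job is handed in at about 23 s. The hand-in gave no verdict.

- **Turntable:** I pushed the red arm about 70° clockwise with the closed fingertips, at about 2–3 N. After backing off, its line passed about 0.2–0.7 mm from the green post's centre by the arm tips. A cruder check from the red pixels alone disagreed by about 1°, or 3 mm, which is still inside the 8 mm limit.
- **Brake:** I pushed the lever round until the force rose to 8 N with no further motion. In the last picture it reads about 1.20 rad against the peg.
- **Everything else:** The mushroom still stands centred, and the gripper is clear of everything. The last pictures show the things on the board where they were; I did not measure them or check the things beside it again.

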